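# Set the ratchet prop to its fourth click and lock it

## Robot

A 6-joint arm with a two-finger parallel gripper is mounted at the origin on the work surface. World frame = base frame: x ahead of the robot, y to its left, z up, the work surface at z = 0. Lengths are in m, angles in rad, forces in N, time in s.
With the tool pointing down it reaches from about 0.325 to 0.9 m from the base axis. Payload 3.5 kg.
Tool frame: the origin (TCP) lies at the centre of the arm's flange, where the gripper is bolted on; the fingertips stand 173 mm ahead of it and the grasp point (between the pads) lies 155 mm ahead of it; z points along the fingers, y is the line along which they close (so a half turn about z gives the same grasp; the last joint's range is limited). The gripper opens to 85 mm and grips with 20 to 120 N. Pads are 22 mm wide; open, the fingers measure 114 mm over their backs; the gripper's body (76 mm by 85 mm) begins 54 mm behind the grasp point. The pads swing forward as they close: fully open they stand 13 mm farther back than shut.
Start: joints at [-0.103, 0.276, -0.026, 1.268, 0, 1.467], TCP at [0.625, -0, 0.405] pointing down, gripper open.
Joint ranges: [-3.12, 3.12], [-0.85, 1.88], [-1.08, 1.24], [-1.95, 2.15], [-1.57, 1.53], [-3.14, 3.14]. Speed limits (rad/s): [2.57, 2.57, 3.14, 3.14, 3.14, 3.14].

## Interface

Orientations are given as a unit quaternion [x, y, z, w].
In Python, from bench import robot gives the robot as it stands.
- The arm moves only by the tool play_rows, never from a script. Its argument "targets" is a list of rows, each a list of 7 numbers: the closure, from 0 (fully open) to 1 (shut), then the shift along the tool's x, y, z in mm, then the turn, a rotation vector about the tool's x, y, z in rad. In form: [[grip, dx, dy, dz, wx, wy, wz], ...]. A call has 1 to 20 rows; each row shifts and turns the commanded pose from where the row before left it, along the tool's axes as they then stand; what a row does not reach is not made up. A row lasts 1/10 s, in which the tool goes at most 50 mm and 8.59 degrees, less where a joint would pass 70% of its speed; a pose out of reach is approached as far as the arm can. A call is refused whole if a number of a shift passes 50 or a number of a turn 0.15, either way. A call with a gripper value outside its range is refused whole. The fingers move at their own pace and stop on an object; "squeeze" is the grip in N (left out, the last holds). Time passes only in rows, so rows that do not move let the fingers close. It gives the time, the measured TCP pose, the force, the opening and the grip force at its end, in the units of the state.
- robot.observe(): the state, without advancing time (a new reading comes with each control period).
- robot.grab_frame(name): name is "scene" or "side" or "wrist"; returns a dict with "color" (480x640x3 uint8, red, green, blue), "fov_y" (degrees; the focal length in pixels is half the picture's height over the tangent of half this angle, whatever the lens; pixels are square), "cx", "cy" (the principal point, pixels), "xyz" and "rotation" of the camera in the world; the wrist camera has in their place "T_tool_cam" (4x4, takes a point from camera to tool coordinates, whose origin is the TCP and whose axes are the flange's). Camera axes: x right, y up, looking along -z (the intrinsics and any distortion apply to the point x, -y, -z); pixel columns grow to the right and rows downward; lengths in m; the calibration is good to about 2 mm. A picture is of the moment at which its call begins: read the wrist's pose just before it. There is no depth.
- robot.sign_off(): hands the job in; it is judged then, once.
The state is a dict: "t": time; "joints": joint angles; "joint_vel": joint speeds; "tau": joint torques, N m; "ee_pos": TCP position; "tool_rot": TCP orientation; "wrist_force": force on the tool from outside, world axes, zero at the start; "ft_torque": the same for the moment, N m; "gripper_width": finger opening in m; "finger_force": force on a finger pad.
Only numpy, scipy, OpenCV 4.12 (cv2) and the standard library are available. Lean on these libraries where they do the work, as an engineer would, in place of code of your own. Each camera call takes 0.05 s, during which the arm holds its last target. There are 200 camera calls.

## Task

Raise the yellow-headed ratchet prop to its fourth click: pull the head straight up, count the clicks, stop after the fourth, then ease it back down slowly (no faster than 2 cm a second) until you feel the pawl carry it, and only then let go: it must not drop, even by a few millimetres, nor be pressed down hard. Then push its red-tipped lock lever fully over to the other side. Leave everything else on the bench where it is.

Things in the scene. Friction and masses are not known exactly. Their poses are not given: they have to be found in the camera images.
- prop: blue steel ratchet prop fixed to the bench. Origin: on the column's axis at bench level; z up; x points from the column to the side with the grey pawl box; the lock lever stands on the -y side. Base plate 150 mm (x) by 200 mm (y, from -140 to +60), 8 mm thick
- guide_top (a point): on the column's axis at the top of the prop's guide (three walls, 52 mm wide, to 160 mm above the bench). The grey pawl box stands out from it to x = 58 mm, its red pull knob to x = 80 mm, 80 to 150 mm above the bench. The box is clamped at a different height each time, so the rise to the first click is not known
- column (a joint): how far the column is raised from its bottom stop, m, 0 to 0.13; starts at 0 with the pawl on the smooth part above tooth 1. It weighs 0.5 to 0.8 kg and falls if let go, until a tooth lands on the pawl. The first click comes 20 to 58 mm up (not known closer), the next ones every 12 mm; seven teeth. After a click it settles a few mm back at most, never to a lower tooth
- tooth1 (a point): middle of tooth 1's flat underside at the column face; the other six teeth lie below it, 12 mm apart. Feel: over the last 8 to 10 mm before a click a tooth pushes the sprung pawl aside and the pull rises by 5 to 10 N above the weight; it falls back suddenly at the click, as the pawl snaps in under the tooth
- head (a point): centre of the yellow head block on top of the column, 50 mm (prop's x) by 36 mm (prop's y) by 30 mm high, to be gripped across its 36 mm; two lips 12 mm high stand on top of it at its x ends. 197 mm above the bench with the column down
- lock (a joint): angle of the lock lever, rad: starts near 0 (leaning to the prop's -x), 1.0 = fully over (leaning to the prop's +x). Stays where left; about 1 N at the tip moves it
- lock_tip (a point): centre of the red ball (26 mm across) at the end of the lock lever. The lever's pivot lies at x = 0, y = -100 mm, 30 mm above the bench in the prop's frame, its axis along the prop's y; the ball's centre is 80 mm from the pivot
- spare: second prop of the same make with grey head and black lever ball, all fixed; not to be used. Same frame and base as the other; its head reaches 269 mm
- tape_roll: brown roll of parcel tape lying flat, 100 mm across, 48 mm high; origin: centre of its underside
- bolt_jar: glass jar with black cap, 64 mm across, 100 mm high; origin: centre of its underside
- scanner: black and yellow hand scanner lying on the table, about 150 x 50 mm, 32 mm high; origin: under the black body's centre
- bracket: orange L-shaped steel rack bracket, 100 x 45 mm, one leg standing 60 mm high; origin: centre of its underside
- wrench: steel spanner lying flat; origin near its middle on the table
- mallet: hammer lying flat; origin near its middle on the table
Things that resemble listed ones, but are neither listed nor needed, are in the scene too. Leave any pink or turquoise look-alike of the prop alone.

How it is judged:
By the outcome, as a careful person would: the job done as asked, in the order asked, and still so for the second after the job is handed in, with the robot touching nothing.
It also fails if it takes over 72 s, if anything falls off the work surface, if the arm or the gripper's body presses on something with over 40 N, if the wrist force passes 120 N, or if a joint passes its speed limit or range.

## Working session

There is one attempt and no reset: what is moved stays moved. The work goes in short steps, Python scripts to look and compute and a tool call to move; the robot and the scene stay as the last step left them, time stands still between calls to the robot, and variables do not carry over. Pictures are saved under pics/ and viewed, at most 10 in all, crops included, and the job is handed in when it is done.

Besides the shell and the picture viewer there is one more tool, called after "Request:" as name(argument=value, ...), one argument or row to a line, values as JSON. play_rows: Moves the arm, as the interface text tells. Its arguments: {"type":"object","properties":{"targets":{"type":"array"},"squeeze":{"type":"number"}},"required":["targets"]}

```bash
ls; mkdir -p pics
cat > h.py <<'E'
import numpy as np, cv2
from scipy.spatial.transform import Rotation as R
from bench import robot
def cam(n):
    s=robot.observe(); f=robot.grab_frame(n)
    if n=="wrist":
        T=np.eye(4); q=np.array(s["tool_rot"]); T[:3,:3]=R.from_quat(q).as_matrix() if q.size==4 else q.reshape(3,3); T[:3,3]=s["ee_pos"]
        M=T@np.array(f["T_tool_cam"]); f["xyz"]=M[:3,3]; f["rotation"]=M[:3,:3]
    r=np.array(f["rotation"],float)
    f["R"]=R.from_quat(r).as_matrix() if r.size==4 else r.reshape(3,3)
    f["fl"]=240/np.tan(np.radians(f["fov_y"])/2)
    return f
def save(f,n): cv2.imwrite("pics/"+n,cv2.cvtColor(f["color"],cv2.COLOR_RGB2BGR))
def ray(f,u,v):
    d=f["R"]@np.array([(u-f["cx"])/f["fl"],-(v-f["cy"])/f["fl"],-1]); return np.array(f["xyz"]),d/np.linalg.norm(d)
def onz(f,u,v,z):
    o,d=ray(f,u,v); return o+d*(z-o[2])/d[2]
def proj(f,p):
    c=f["R"].T@(np.array(p)-f["xyz"]); return f["cx"]+f["fl"]*c[0]/-c[2], f["cy"]-f["fl"]*c[1]/-c[2]
def tri(f,a,g,b):
    o1,d1=ray(f,*a);o2,d2=ray(g,*b)
    t=np.linalg.lstsq(np.c_[d1,-d2],o2-o1,rcond=None)[0]; p,q=o1+t[0]*d1,o2+t[1]*d2
    return (p+q)/2,np.linalg.norm(p-q)
E
python3 - <<'E'
from h import *
for n in("scene","side"):
    f=cam(n); save(f,n+".png"); print(n,[k for k in f if k!='color'],f["xyz"],f["fl"],f["cx"],f["cy"],{k:f[k] for k in f if 'dist' in k})
print(robot.observe())
E
```

```text
pics
scene ['fov_y', 'cx', 'cy', 'xyz', 'rotation', 'R', 'fl'] [ 1.12960612 -0.25849653  1.35727935] 570.0491565256475 333.1160649224969 234.82511594125106 {}
side ['fov_y', 'cx', 'cy', 'xyz', 'rotation', 'R', 'fl'] [-0.3701248  -0.87505387  0.98560855] 574.5730678250519 317.5061496515309 244.82867973870137 {}
{'t': 0.1, 'joints': array([-1.03393454e-01,  2.77102663e-01, -2.77436142e-02,  1.26800043e+00,
       -1.99134582e-05,  1.46740723e+00]), 'joint_vel': array([-0.00015896, -0.00139407,  0.00614135, -0.00064871, -0.00221952,
        0.00038832]), 'tau': array([ 8.02060767e-04, -4.46709216e+01,  2.96128178e+01,  8.47860065e-03,
       -4.56193129e-05,  5.66283830e-06]), 'ee_pos': array([6.24648500e-01, 2.82481456e-05, 4.03642816e-01]), 'tool_rot': array([ 7.07107941e-01,  7.07104878e-01, -6.53958977e-04, -7.89586563e-04]), 'wrist_force': array([ 0.18928202,  0.35831365, -0.20804645]), 'ft_torque': array([-0.01899909, -0.01723582, -0.01590932]), 'finger_force': 0.0, 'gripper_width': 0.08514104017082513}
```

View pics/scene.png

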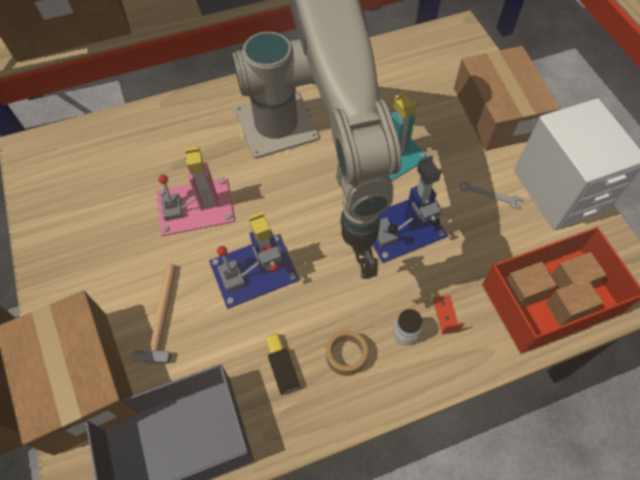

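View pics/side.png

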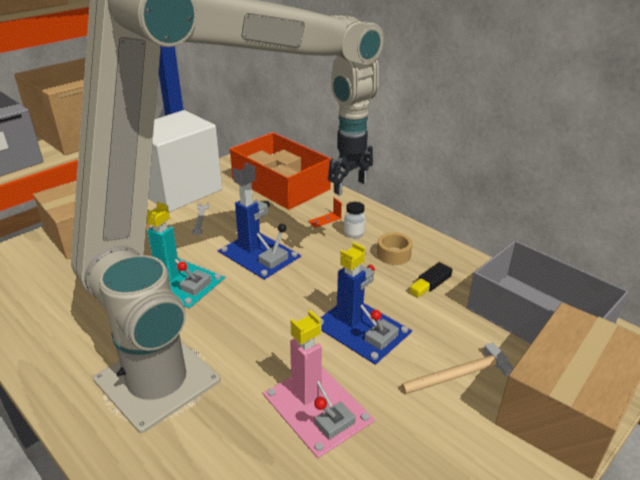

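The scene picture shows four props. Pink has its head at (195,160), turquoise at (404,105), and the spare has a grey head at (429,165). The blue one has its yellow head at (261,228) and red ball at (222,252); in the side view these are (353,258) and (376,315). Only the blue one fits the description. Next I'll measure it and check a crop.

Run:
```python
from h import *
F={};P={}
boxes={"scene":(195,200,310,310),"side":(310,235,420,370)}
for n,(x0,y0,x1,y1) in boxes.items():
    f=cam(n);F[n]=f
    hsv=cv2.cvtColor(f["color"],cv2.COLOR_RGB2HSV)
    for c,lo,hi in(("yel",(22,120,90),(35,255,255)),("red",(0,150,70),(6,255,255)),("blue",(112,120,40),(125,255,255))):
        m=np.zeros((480,640),np.uint8); m[y0:y1,x0:x1]=cv2.inRange(hsv,lo,hi)[y0:y1,x0:x1]
        k,l,s,ce=cv2.connectedComponentsWithStats(m)
        for i in range(1,k):
            if s[i,4]>25: print(n,c,s[i],ce[i].round(1))
        if c=="blue" and n=="scene":
            i=1+np.argmax(s[1:,4]); cn=cv2.findContours((m>0).astype(np.uint8),0,2)[0]
            pts=np.vstack(cn)[:,0]; 
            w=np.array([onz(f,u,v,.008)[:2] for u,v in pts],np.float32)
            print(cv2.minAreaRect(w)); b=cv2.boxPoints(cv2.minAreaRect(w)); print(b)
    cr=f["color"][y0-10:y1+10,x0-10:x1+10]; P[n]=cv2.resize(cr,None,fx=2.9,fy=3.4,interpolation=2)
    P[n]=cv2.resize(cr,(400,440))
cv2.imwrite("pics/crop.png",cv2.cvtColor(np.hstack([P["scene"],P["side"]]),cv2.COLOR_RGB2BGR))
```

```text
scene yel [249 212  22  29 403] [259.5 225.6]
scene red [218 247   8   8  46] [221.2 250.6]
scene blue [251 273  30  17 148] [264.3 280.1]
((0.46030402183532715, -0.20300336182117462), (0.13590911030769348, 0.11962646245956421), 89.26911163330078)
[[ 0.39962882 -0.2701894 ]
 [ 0.51924556 -0.27171537]
 [ 0.5209792  -0.13581732]
 [ 0.40136248 -0.13429135]]
side yel [340 241  26  30 523] [352.5 256. ]
side yel [409 279  11  19 149] [415.  288.5]
side yel [310 309  11  30 260] [314.4 324.7]
side red [371 310   9  10  65] [375.6 314.6]
side blue [ 322  269   89   95 2238] [355.2 318.3]
```

View pics/crop.png

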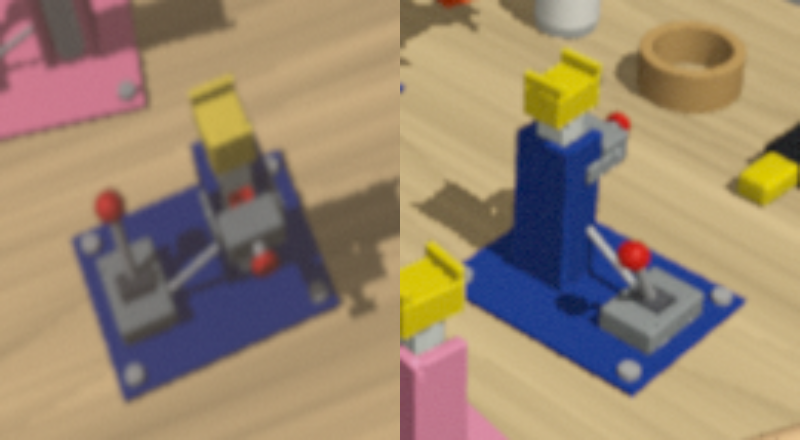

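The crop confirms it: blue plate, yellow head, red lever ball on the left side in the scene view, with the grey pawl box and its red knob facing the scene camera. Next is the prop's pose.

Run:
```python
from h import *
f=cam("scene");g=cam("side")
C=[(210.3,260.),(227.5,308.2),(298.7,279.5),(280.2,234.3)]
w=np.array([onz(f,u,v,.008)[:2] for u,v in C]); print(w)
# A(-x,-y) B(+x,-y) Cc(+x,+y) D(-x,+y)
print([np.linalg.norm(w[i]-w[(i+1)%4]).round(3) for i in range(4)])
for c in [(411.5,330.7),(375.4,363.5)]: print("side corner",onz(g,*c,.008))
x=((w[1]-w[0])+(w[2]-w[3]));y=((w[3]-w[0])+(w[2]-w[1]))
ax=np.arctan2(x[1],x[0]);ay=np.arctan2(y[1],y[0])-np.pi/2;yaw=(.43*ax+.57*ay);print("yaw",ax,ay,yaw)
c=w.mean(0);O=c+.04*np.array([-np.sin(yaw),np.cos(yaw)]);print("origin",O)
print("head",tri(f,(259.5,225.6),g,(352.5,256.)),"ball",tri(f,(221.2,250.6),g,(375.6,314.6)))
Rz=np.array([[np.cos(yaw),-np.sin(yaw)],[np.sin(yaw),np.cos(yaw)]])
for p in [tri(f,(259.5,225.6),g,(352.5,256.))[0],tri(f,(221.2,250.6),g,(375.6,314.6))[0]]: print("in prop",Rz.T@(p[:2]-O),p[2])
print(robot.observe()["t"])
```

```text
[[ 0.38158064 -0.30903235]
 [ 0.52943065 -0.30431012]
 [ 0.51879026 -0.10975535]
 [ 0.37375013 -0.11168704]]
[np.float64(0.148), np.float64(0.195), np.float64(0.145), np.float64(0.198)]
side corner [ 0.52507498 -0.30622206  0.008     ]
side corner [ 0.37924978 -0.31470986  0.008     ]
yaw 0.022714273744269625 0.04709680218642043 0.03661231495629558
origin [ 0.44942375 -0.16872302]
head (array([ 0.44557354, -0.17169   ,  0.20554628]), np.float64(0.0018764518906972418)) ball (array([ 0.41982063, -0.27313539,  0.10540491]), np.float64(0.0005491937666551087))
in prop [-0.00395624 -0.00282406] 0.20554627528966668
in prop [-0.03340521 -0.1032588 ] 0.10540490929951657
0.3
```

Request:
play_rows(
  targets=[
    [0,0,0,-20,0,0,0],
    [0,-21,-22,-4,0,0,0],
    [0,-21,-22,-4,0,0,0],
    [0,-21,-22,-4,0,0,0],
    [0,-21,-22,-4,0,0,0],
    [0,-21,-22,-4,0,0,0],
    [0,-21,-22,0,0,0,0],
    [0,-21,-22,0,0,0,0],
    [0,-22,-22,0,0,0,0],
    [0,0,0,0,0,0,-0.146],
    [0,0,0,0,0,0,-0.146],
    [0,0,0,0,0,0,-0.146],
    [0,0,0,0,0,0,-0.146],
    [0,0,0,0,0,0,-0.146],
    [0,0,0,0,0,0,-0.146],
    [0,0,0,0,0,0,-0.146],
    [0,0,0,0,0,0,-0.146],
    [0,0,0,0,0,0,-0.146],
    [0,0,0,0,0,0,-0.146],
    [0,0,0,0,0,0,-0.146],
  ],
)

```text
t: 2.3
ee_pos: [0.4489, -0.169, 0.4447]
tool_rot: [-0.021, 1.0, -0.0, 0.0]
wrist_force: [0.2, -0.2, 0.4]
gripper_width: 0.0853
finger_force: 0.0
```

Run:
```python
from h import *
f=cam("wrist"); save(f,"w1.png"); s=robot.observe(); print(s["t"],s["ee_pos"],s["joints"],s["wrist_force"])
print(R.from_quat(s["tool_rot"]).as_matrix().round(3), f["xyz"],f["fl"],f["cx"],f["cy"])
hsv=cv2.cvtColor(f["color"],cv2.COLOR_RGB2HSV)
for c,lo,hi in(("yel",(22,120,90),(35,255,255)),("red",(0,150,70),(6,255,255)),("blue",(112,120,40),(125,255,255))):
    k,l,st,ce=cv2.connectedComponentsWithStats(cv2.inRange(hsv,lo,hi))
    for i in range(1,k):
        if st[i,4]>100: print(c,st[i],ce[i].round(1))
print("pred head top",proj(f,[.449,-.169,.212]),"ball",proj(f,[.4198,-.273,.105]))
```

```text
2.35 [ 0.4489223  -0.1689771   0.44474148] [-4.94879785e-01 -3.16013769e-03 -2.65456260e-01  1.30840555e+00
  5.09569063e-06 -5.39805020e-01] [0.28795377 0.52434262 0.034926  ]
[[-0.999 -0.045  0.   ]
 [-0.045  0.999 -0.   ]
 [-0.    -0.    -1.   ]] [ 0.3695936  -0.17202506  0.41396071] 357.99912379229085 319.9633554004902 242.61754226704727
yel [ 283  212   66   99 5779] [316.6 261.3]
yel [ 257  342   33   42 1195] [273.1 363.1]
red [187 174  29  26 597] [200.8 186. ]
red [310 310  20   7 109] [319.5 312.3]
blue [  190   131   182   133 14425] [290.7 184.4]
blue [ 545  167   95  118 5094] [592.3 222.1]
blue [628 249  12  23 116] [635.3 256. ]
pred head top (np.float64(319.7262909681208), np.float64(265.991936442244)) ball (np.float64(200.52064795683117), np.float64(184.28150760262278))
```

View pics/w1.png

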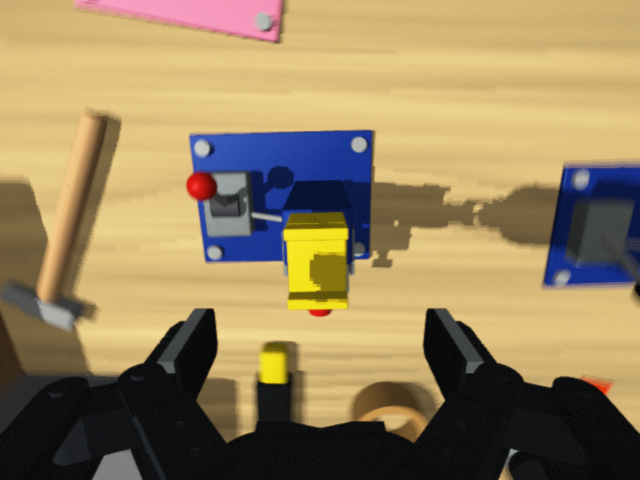

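The wrist view shows the head centred between the fingers, with lip edges around (285–347, 214) and (289–348, 308), and the ball at (201,186), 2 px from its predicted place. I'll check lateral offset and yaw from these edges.

Run:
```python
from h import *
f=cam("wrist")
hsv=cv2.cvtColor(f["color"],cv2.COLOR_RGB2HSV)
m=cv2.inRange(hsv,(22,120,90),(35,255,255)); k,l,st,ce=cv2.connectedComponentsWithStats(m)
i=1+np.argmax(st[1:,4])
for v in range(212,312,4):
    u=np.where(l[v]==i)[0]
    if len(u): print(v,u.min(),u.max(),onz(f,u.min(),v,.224)[:2].round(4),onz(f,u.max()+1,v,.224)[:2].round(4))
# plate corners
for c in [(190.5,133),(373.5,130.5),(206,262.5)]: print(onz(f,*c,.008).round(4))
```

```text
216 291 343 [ 0.4159 -0.1861] [ 0.4146 -0.1573]
220 289 344 [ 0.4182 -0.1872] [ 0.4168 -0.1566]
224 287 346 [ 0.4205 -0.1882] [ 0.419  -0.1554]
228 285 348 [ 0.4228 -0.1893] [ 0.4212 -0.1541]
232 284 348 [ 0.4251 -0.1898] [ 0.4235 -0.154 ]
236 285 348 [ 0.4274 -0.1892] [ 0.4258 -0.1538]
240 287 347 [ 0.4296 -0.1881] [ 0.4282 -0.1542]
244 287 346 [ 0.432 -0.188] [ 0.4305 -0.1546]
248 287 346 [ 0.4343 -0.188 ] [ 0.4329 -0.1544]
252 287 346 [ 0.4367 -0.188 ] [ 0.4352 -0.1543]
256 288 346 [ 0.4391 -0.1874] [ 0.4376 -0.1541]
260 288 345 [ 0.4415 -0.1873] [ 0.44   -0.1545]
264 288 345 [ 0.4439 -0.1873] [ 0.4425 -0.1544]
268 287 346 [ 0.4464 -0.1878] [ 0.4449 -0.1536]
272 288 345 [ 0.4488 -0.1872] [ 0.4473 -0.154 ]
276 287 345 [ 0.4513 -0.1877] [ 0.4498 -0.1539]
280 287 345 [ 0.4538 -0.1877] [ 0.4523 -0.1537]
284 287 345 [ 0.4563 -0.1876] [ 0.4548 -0.1535]
288 288 345 [ 0.4588 -0.187 ] [ 0.4573 -0.1534]
292 288 345 [ 0.4614 -0.187 ] [ 0.4599 -0.1532]
296 287 346 [ 0.464  -0.1875] [ 0.4624 -0.1525]
300 286 346 [ 0.4666 -0.1881] [ 0.465  -0.1523]
304 286 347 [ 0.4692 -0.188 ] [ 0.4676 -0.1515]
308 286 347 [ 0.4718 -0.188 ] [ 0.4702 -0.1513]
[ 0.3809 -0.3124  0.008 ]
[ 0.3696 -0.1144  0.008 ]
[ 0.5308 -0.3036  0.008 ]
```

Request:
play_rows(
  targets=[
    [0,0.5,-1.5,20,0,0,0],
    [0,0,0,25,0,0,0],
    [0,0,0,25,0,0,0],
    [0,0,0,15,0,0,0],
    [0,0,0,7.5,0,0,0],
    [0,0,0,0,0,0,0],
    [0,0,0,0,0,0,0],
  ],
  squeeze=60,
)

```text
t: 3.1
ee_pos: [0.4489, -0.1707, 0.3529]
tool_rot: [-0.017, 1.0, -0.0, 0.0]
wrist_force: [-0.3, -0.3, 0.1]
gripper_width: 0.0858
finger_force: 0.0
```

Request:
play_rows(
  targets=[
    [1,0,0,0,0,0,0],
    [1,0,0,0,0,0,0],
    [1,0,0,0,0,0,0],
    [1,0,0,0,0,0,0],
    [1,0,0,0,0,0,0],
    [1,0,0,0,0,0,0],
  ],
  squeeze=60,
)

```text
t: 3.7
ee_pos: [0.4488, -0.1708, 0.353]
tool_rot: [-0.018, 1.0, -0.001, 0.0]
wrist_force: [-1.4, -0.6, 4.8]
gripper_width: 0.0355
finger_force: 61.7
```

Request:
play_rows(
  targets=[
    [1,0,0,-1,0,0,0],
    [1,0,0,-1,0,0,0],
    [1,0,0,-2,0,0,0],
    [1,0,0,-2,0,0,0],
  ],
)

```text
t: 4.1
ee_pos: [0.4488, -0.1708, 0.3572]
tool_rot: [-0.018, 1.0, -0.0, 0.0]
wrist_force: [3.4, -3.9, -7.1]
gripper_width: 0.0352
finger_force: 60.6
```

Request:
play_rows(
  targets=[
    [1,0,0,-2,0,0,0],
    [1,0,0,-2,0,0,0],
    [1,0,0,-1,0,0,0],
    [1,0,0,-1,0,0,0],
  ],
)

```text
t: 4.5
ee_pos: [0.4488, -0.1708, 0.3636]
tool_rot: [-0.018, 1.0, -0.0, 0.0]
wrist_force: [3.3, -4.1, -6.8]
gripper_width: 0.0352
finger_force: 60.6
```

Request:
play_rows(
  targets=[
    [1,0,0,-1,0,0,0],
    [1,0,0,-1,0,0,0],
  ],
)

```text
t: 4.7
ee_pos: [0.4488, -0.1708, 0.3656]
tool_rot: [-0.018, 1.0, -0.0, 0.0]
wrist_force: [3.6, -3.6, -7.4]
gripper_width: 0.0353
finger_force: 60.6
```

Request:
play_rows(
  targets=[
    [1,0,0,-1,0,0,0],
    [1,0,0,-1,0,0,0],
  ],
)

```text
t: 4.9
ee_pos: [0.4488, -0.1708, 0.3676]
tool_rot: [-0.018, 1.0, -0.0, 0.0]
wrist_force: [4.0, -4.7, -7.6]
gripper_width: 0.0355
finger_force: 60.6
```

Request:
play_rows(
  targets=[
    [1,0,0,-1,0,0,0],
    [1,0,0,-1,0,0,0],
  ],
)

```text
t: 5.1
ee_pos: [0.4488, -0.1708, 0.3696]
tool_rot: [-0.018, 1.0, -0.0, 0.0]
wrist_force: [3.5, -3.1, -6.7]
gripper_width: 0.0351
finger_force: 60.6
```

Request:
play_rows(
  targets=[
    [1,0,0,-1,0,0,0],
    [1,0,0,-1,0,0,0],
  ],
)

```text
t: 5.3
ee_pos: [0.4488, -0.1708, 0.3715]
tool_rot: [-0.018, 1.0, -0.0, 0.0]
wrist_force: [3.2, -3.7, -6.8]
gripper_width: 0.0355
finger_force: 60.6
```

Request:
play_rows(
  targets=[
    [1,0,0,-1,0,0,0],
    [1,0,0,-1,0,0,0],
  ],
)

```text
t: 5.5
ee_pos: [0.4488, -0.1708, 0.3735]
tool_rot: [-0.018, 1.0, -0.0, 0.0]
wrist_force: [2.7, -4.0, -5.8]
gripper_width: 0.0355
finger_force: 60.6
```

Request:
play_rows(
  targets=[
    [1,0,0,-1,0,0,0],
    [1,0,0,-1,0,0,0],
  ],
)

```text
t: 5.7
ee_pos: [0.4488, -0.1708, 0.3755]
tool_rot: [-0.018, 1.0, -0.0, 0.0]
wrist_force: [3.5, -3.9, -6.9]
gripper_width: 0.0353
finger_force: 60.6
```

Request:
play_rows(
  targets=[
    [1,0,0,-1,0,0,0],
    [1,0,0,-1,0,0,0],
  ],
)

```text
t: 5.9
ee_pos: [0.4488, -0.1708, 0.3775]
tool_rot: [-0.018, 1.0, -0.0, 0.0]
wrist_force: [3.5, -4.2, -6.7]
gripper_width: 0.035
finger_force: 60.6
```

Request:
play_rows(
  targets=[
    [1,0,0,-1,0,0,0],
    [1,0,0,-1,0,0,0],
  ],
)

```text
t: 6.1
ee_pos: [0.4488, -0.1708, 0.3795]
tool_rot: [-0.018, 1.0, -0.0, 0.0]
wrist_force: [2.8, -4.1, -6.4]
gripper_width: 0.0351
finger_force: 60.6
```

Request:
play_rows(
  targets=[
    [1,0,0,-1,0,0,0],
    [1,0,0,-1,0,0,0],
  ],
)

```text
t: 6.3
ee_pos: [0.4488, -0.1708, 0.3815]
tool_rot: [-0.018, 1.0, -0.0, 0.0]
wrist_force: [3.0, -3.5, -6.8]
gripper_width: 0.0351
finger_force: 60.6
```

Request:
play_rows(
  targets=[
    [1,0,0,-1,0,0,0],
    [1,0,0,-1,0,0,0],
  ],
)

```text
t: 6.5
ee_pos: [0.4488, -0.1708, 0.3835]
tool_rot: [-0.018, 1.0, -0.0, 0.0]
wrist_force: [3.6, -3.8, -7.3]
gripper_width: 0.0354
finger_force: 60.6
```

Request:
play_rows(
  targets=[
    [1,0,0,-1,0,0,0],
    [1,0,0,-1,0,0,0],
  ],
)

```text
t: 6.7
ee_pos: [0.4488, -0.1708, 0.3855]
tool_rot: [-0.018, 1.0, -0.0, 0.0]
wrist_force: [2.7, -3.7, -6.0]
gripper_width: 0.035
finger_force: 60.6
```

Request:
play_rows(
  targets=[
    [1,0,0,-1,0,0,0],
    [1,0,0,-1,0,0,0],
  ],
)

```text
t: 6.9
ee_pos: [0.4488, -0.1708, 0.3875]
tool_rot: [-0.018, 1.0, -0.0, 0.0]
wrist_force: [3.5, -3.7, -7.1]
gripper_width: 0.0353
finger_force: 60.6
```

Request:
play_rows(
  targets=[
    [1,0,0,-1,0,0,0],
    [1,0,0,-1,0,0,0],
  ],
)

```text
t: 7.1
ee_pos: [0.4488, -0.1708, 0.3895]
tool_rot: [-0.018, 1.0, -0.0, 0.0]
wrist_force: [3.6, -3.6, -6.1]
gripper_width: 0.0352
finger_force: 60.6
```

Request:
play_rows(
  targets=[
    [1,0,0,-1,0,0,0],
    [1,0,0,-1,0,0,0],
  ],
)

```text
t: 7.3
ee_pos: [0.4488, -0.1708, 0.3915]
tool_rot: [-0.018, 1.0, -0.0, 0.0]
wrist_force: [4.2, -4.6, -6.4]
gripper_width: 0.0353
finger_force: 60.6
```

Request:
play_rows(
  targets=[
    [1,0,0,-1,0,0,0],
    [1,0,0,-1,0,0,0],
  ],
)

```text
t: 7.5
ee_pos: [0.4488, -0.1708, 0.3935]
tool_rot: [-0.018, 1.0, -0.0, 0.0]
wrist_force: [2.8, -4.2, -6.3]
gripper_width: 0.0352
finger_force: 60.6
```

Request:
play_rows(
  targets=[
    [1,0,0,-1,0,0,0],
    [1,0,0,-1,0,0,0],
  ],
)

```text
t: 7.7
ee_pos: [0.4489, -0.1708, 0.3946]
tool_rot: [-0.018, 1.0, -0.0, -0.0]
wrist_force: [5.4, -4.9, -11.4]
gripper_width: 0.0352
finger_force: 60.9
```

Request:
play_rows(
  targets=[
    [1,0,0,-1,0,0,0],
    [1,0,0,-1,0,0,0],
  ],
)

```text
t: 7.9
ee_pos: [0.4489, -0.1708, 0.3964]
tool_rot: [-0.018, 1.0, -0.0, -0.0]
wrist_force: [5.6, -4.6, -12.7]
gripper_width: 0.035
finger_force: 60.9
```

Request:
play_rows(
  targets=[
    [1,0,0,-1,0,0,0],
    [1,0,0,-1,0,0,0],
  ],
)

```text
t: 8.1
ee_pos: [0.4489, -0.1708, 0.3983]
tool_rot: [-0.018, 1.0, -0.0, -0.0]
wrist_force: [5.2, -4.9, -13.0]
gripper_width: 0.0353
finger_force: 60.9
```

Request:
play_rows(
  targets=[
    [1,0,0,-1,0,0,0],
    [1,0,0,-1,0,0,0],
  ],
)

```text
t: 8.3
ee_pos: [0.4489, -0.1708, 0.4001]
tool_rot: [-0.018, 1.0, -0.0, -0.0]
wrist_force: [6.0, -5.5, -14.0]
gripper_width: 0.0354
finger_force: 61.0
```

Request:
play_rows(
  targets=[
    [1,0,0,-1,0,0,0],
  ],
)

```text
t: 8.4
ee_pos: [0.4489, -0.1709, 0.4016]
tool_rot: [-0.018, 1.0, -0.0, -0.0]
wrist_force: [4.0, -3.9, -7.4]
gripper_width: 0.0354
finger_force: 61.8
```

Request:
play_rows(
  targets=[
    [1,0,0,-1,0,0,0],
  ],
)

```text
t: 8.5
ee_pos: [0.4489, -0.1708, 0.4032]
tool_rot: [-0.018, 1.0, -0.0, -0.0]
wrist_force: [3.8, -4.3, -5.9]
gripper_width: 0.0353
finger_force: 61.9
```

Request:
play_rows(
  targets=[
    [1,0,0,-1,0,0,0],
  ],
)

```text
t: 8.6
ee_pos: [0.4488, -0.1708, 0.4043]
tool_rot: [-0.018, 1.0, -0.0, -0.0]
wrist_force: [3.7, -3.5, -7.0]
gripper_width: 0.0351
finger_force: 61.9
```

Request:
play_rows(
  targets=[
    [1,0,0,-1,0,0,0],
  ],
)

```text
t: 8.7
ee_pos: [0.4488, -0.1708, 0.4054]
tool_rot: [-0.018, 1.0, -0.0, 0.0]
wrist_force: [3.8, -4.7, -6.9]
gripper_width: 0.0353
finger_force: 61.9
```

Request:
play_rows(
  targets=[
    [1,0,0,-1,0,0,0],
  ],
)

```text
t: 8.8
ee_pos: [0.4488, -0.1708, 0.4059]
tool_rot: [-0.018, 1.0, -0.0, -0.0]
wrist_force: [5.6, -4.7, -11.6]
gripper_width: 0.035
finger_force: 61.4
```

Request:
play_rows(
  targets=[
    [1,0,0,-1,0,0,0],
  ],
)

```text
t: 8.9
ee_pos: [0.4488, -0.1708, 0.4065]
tool_rot: [-0.018, 1.0, -0.0, -0.0]
wrist_force: [4.6, -4.9, -11.3]
gripper_width: 0.0348
finger_force: 61.2
```

Request:
play_rows(
  targets=[
    [1,0,0,-1,0,0,0],
  ],
)

```text
t: 9.0
ee_pos: [0.4489, -0.1709, 0.4073]
tool_rot: [-0.018, 1.0, -0.0, -0.0]
wrist_force: [5.0, -4.3, -12.2]
gripper_width: 0.0355
finger_force: 61.2
```

Request:
play_rows(
  targets=[
    [1,0,0,-1,0,0,0],
  ],
)

```text
t: 9.1
ee_pos: [0.4489, -0.1708, 0.4083]
tool_rot: [-0.018, 1.0, -0.0, -0.0]
wrist_force: [5.5, -5.3, -12.2]
gripper_width: 0.0352
finger_force: 61.2
```

Request:
play_rows(
  targets=[
    [1,0,0,-1,0,0,0],
  ],
)

```text
t: 9.2
ee_pos: [0.4489, -0.1708, 0.4092]
tool_rot: [-0.018, 1.0, -0.0, -0.0]
wrist_force: [5.5, -5.1, -12.8]
gripper_width: 0.0349
finger_force: 61.1
```

Request:
play_rows(
  targets=[
    [1,0,0,-1,0,0,0],
  ],
)

```text
t: 9.3
ee_pos: [0.4489, -0.1709, 0.4102]
tool_rot: [-0.018, 1.0, -0.0, -0.0]
wrist_force: [5.9, -5.1, -13.3]
gripper_width: 0.0353
finger_force: 61.1
```

Request:
play_rows(
  targets=[
    [1,0,0,-1,0,0,0],
  ],
)

```text
t: 9.4
ee_pos: [0.4489, -0.1709, 0.4111]
tool_rot: [-0.018, 1.0, -0.0, -0.0]
wrist_force: [6.1, -4.7, -14.2]
gripper_width: 0.035
finger_force: 61.1
```

First click came at about z = 0.4012. I expect the second at 0.413, the third at 0.425 and the fourth at 0.437.

Request:
play_rows(
  targets=[
    [1,0,0,-1,0,0,0],
  ],
)

```text
t: 9.5
ee_pos: [0.4489, -0.1709, 0.4121]
tool_rot: [-0.018, 1.0, -0.0, -0.0]
wrist_force: [5.5, -5.0, -13.8]
gripper_width: 0.0353
finger_force: 61.0
```

Request:
play_rows(
  targets=[
    [1,0,0,-1,0,0,0],
  ],
)

```text
t: 9.6
ee_pos: [0.4489, -0.1709, 0.4134]
tool_rot: [-0.018, 1.0, -0.0, -0.0]
wrist_force: [3.4, -4.9, -6.5]
gripper_width: 0.0351
finger_force: 61.8
```

Request:
play_rows(
  targets=[
    [1,0,0,-1,0,0,0],
  ],
)

```text
t: 9.7
ee_pos: [0.4489, -0.1709, 0.4151]
tool_rot: [-0.018, 1.0, -0.0, -0.0]
wrist_force: [3.7, -3.4, -6.4]
gripper_width: 0.0352
finger_force: 61.9
```

Request:
play_rows(
  targets=[
    [1,0,0,-1,0,0,0],
    [1,0,0,-1,0,0,0],
  ],
)

```text
t: 9.9
ee_pos: [0.4488, -0.1708, 0.4173]
tool_rot: [-0.018, 1.0, -0.0, 0.0]
wrist_force: [3.4, -3.0, -7.1]
gripper_width: 0.0348
finger_force: 61.9
```

Request:
play_rows(
  targets=[
    [1,0,0,-1,0,0,0],
    [1,0,0,-1,0,0,0],
  ],
)

```text
t: 10.1
ee_pos: [0.4489, -0.1708, 0.4184]
tool_rot: [-0.018, 1.0, -0.0, -0.0]
wrist_force: [6.5, -5.4, -11.9]
gripper_width: 0.0352
finger_force: 61.2
```

Request:
play_rows(
  targets=[
    [1,0,0,-1,0,0,0],
    [1,0,0,-1,0,0,0],
  ],
)

```text
t: 10.3
ee_pos: [0.4489, -0.1709, 0.4202]
tool_rot: [-0.018, 1.0, -0.0, -0.0]
wrist_force: [6.1, -5.1, -12.3]
gripper_width: 0.0349
finger_force: 61.2
```

Request:
play_rows(
  targets=[
    [1,0,0,-1,0,0,0],
    [1,0,0,-1,0,0,0],
  ],
)

```text
t: 10.5
ee_pos: [0.4489, -0.1709, 0.4221]
tool_rot: [-0.018, 1.0, -0.0, -0.0]
wrist_force: [5.7, -4.7, -12.9]
gripper_width: 0.0351
finger_force: 61.1
```

Request:
play_rows(
  targets=[
    [1,0,0,-1,0,0,0],
  ],
)

```text
t: 10.6
ee_pos: [0.4489, -0.1709, 0.423]
tool_rot: [-0.018, 1.0, -0.0, -0.0]
wrist_force: [5.3, -5.3, -13.4]
gripper_width: 0.0351
finger_force: 61.1
```

Request:
play_rows(
  targets=[
    [1,0,0,-1,0,0,0],
  ],
)

```text
t: 10.7
ee_pos: [0.4489, -0.1709, 0.424]
tool_rot: [-0.018, 1.0, -0.0, -0.0]
wrist_force: [6.0, -5.1, -12.7]
gripper_width: 0.0352
finger_force: 61.0
```

Request:
play_rows(
  targets=[
    [1,0,0,-1,0,0,0],
  ],
)

```text
t: 10.8
ee_pos: [0.4489, -0.1709, 0.4252]
tool_rot: [-0.018, 1.0, -0.0, -0.0]
wrist_force: [3.8, -3.7, -5.5]
gripper_width: 0.0348
finger_force: 61.8
```

Request:
play_rows(
  targets=[
    [1,0,0,-1,0,0,0],
  ],
)

```text
t: 10.9
ee_pos: [0.4489, -0.1708, 0.427]
tool_rot: [-0.018, 1.0, -0.0, -0.0]
wrist_force: [2.6, -4.3, -6.3]
gripper_width: 0.035
finger_force: 61.9
```

Request:
play_rows(
  targets=[
    [1,0,0,-1,0,0,0],
  ],
)

```text
t: 11.0
ee_pos: [0.4489, -0.1709, 0.4282]
tool_rot: [-0.018, 1.0, -0.0, -0.0]
wrist_force: [3.8, -4.4, -7.2]
gripper_width: 0.0353
finger_force: 61.9
```

Third click came at 0.425. Going on toward 0.436.

Request:
play_rows(
  targets=[
    [1,0,0,-1,0,0,0],
    [1,0,0,-1,0,0,0],
  ],
)

```text
t: 11.2
ee_pos: [0.4488, -0.1708, 0.4298]
tool_rot: [-0.018, 1.0, -0.0, -0.0]
wrist_force: [5.4, -4.7, -11.2]
gripper_width: 0.0346
finger_force: 61.4
```

Request:
play_rows(
  targets=[
    [1,0,0,-1,0,0,0],
    [1,0,0,-1,0,0,0],
  ],
)

```text
t: 11.4
ee_pos: [0.4489, -0.1709, 0.4312]
tool_rot: [-0.018, 1.0, -0.0, -0.0]
wrist_force: [5.5, -4.5, -12.8]
gripper_width: 0.0352
finger_force: 61.2
```

Request:
play_rows(
  targets=[
    [1,0,0,-1,0,0,0],
    [1,0,0,-1,0,0,0],
  ],
)

```text
t: 11.6
ee_pos: [0.4489, -0.1709, 0.4331]
tool_rot: [-0.018, 1.0, -0.0, -0.0]
wrist_force: [5.7, -5.3, -12.1]
gripper_width: 0.0355
finger_force: 61.2
```

Request:
play_rows(
  targets=[
    [1,0,0,-1,0,0,0],
  ],
)

```text
t: 11.7
ee_pos: [0.4489, -0.1709, 0.434]
tool_rot: [-0.018, 1.0, -0.0, -0.0]
wrist_force: [5.8, -4.8, -12.8]
gripper_width: 0.0353
finger_force: 61.1
```

Request:
play_rows(
  targets=[
    [1,0,0,-1,0,0,0],
  ],
)

```text
t: 11.8
ee_pos: [0.4489, -0.1709, 0.4349]
tool_rot: [-0.018, 1.0, -0.0, -0.0]
wrist_force: [5.7, -5.3, -12.7]
gripper_width: 0.0352
finger_force: 61.1
```

Request:
play_rows(
  targets=[
    [1,0,0,-1,0,0,0],
  ],
)

```text
t: 11.9
ee_pos: [0.4489, -0.1709, 0.4359]
tool_rot: [-0.018, 1.0, -0.0, -0.0]
wrist_force: [6.7, -5.0, -13.0]
gripper_width: 0.0352
finger_force: 61.1
```

Request:
play_rows(
  targets=[
    [1,0,0,-0.5,0,0,0],
  ],
)

```text
t: 12.0
ee_pos: [0.4489, -0.1709, 0.4364]
tool_rot: [-0.018, 1.0, -0.0, -0.0]
wrist_force: [5.9, -5.0, -12.8]
gripper_width: 0.0351
finger_force: 61.1
```

Request:
play_rows(
  targets=[
    [1,0,0,-0.5,0,0,0],
  ],
)

```text
t: 12.1
ee_pos: [0.4489, -0.1709, 0.4375]
tool_rot: [-0.018, 1.0, -0.0, -0.0]
wrist_force: [3.6, -3.9, -7.0]
gripper_width: 0.0351
finger_force: 61.9
```

Request:
play_rows(
  targets=[
    [1,0,0,-0.5,0,0,0],
  ],
)

```text
t: 12.2
ee_pos: [0.4489, -0.1709, 0.4386]
tool_rot: [-0.018, 1.0, -0.0, -0.0]
wrist_force: [3.7, -3.9, -7.0]
gripper_width: 0.0352
finger_force: 61.9
```

Request:
play_rows(
  targets=[
    [1,0,0,-0.5,0,0,0],
    [1,0,0,0,0,0,0],
  ],
)

```text
t: 12.4
ee_pos: [0.4488, -0.1708, 0.4393]
tool_rot: [-0.018, 1.0, -0.0, -0.0]
wrist_force: [3.4, -4.5, -6.4]
gripper_width: 0.0352
finger_force: 61.9
```

Fourth click felt at 0.437. Easing down at 5 mm/s.

Request:
play_rows(
  targets=[
    [1,0,0,0.5,0,0,0],
    [1,0,0,0.5,0,0,0],
  ],
)

```text
t: 12.6
ee_pos: [0.4488, -0.1708, 0.4384]
tool_rot: [-0.018, 1.0, -0.0, 0.0]
wrist_force: [3.9, -4.6, -5.9]
gripper_width: 0.0355
finger_force: 62.0
```

Request:
play_rows(
  targets=[
    [1,0,0,0.5,0,0,0],
  ],
)

```text
t: 12.7
ee_pos: [0.4488, -0.1708, 0.4379]
tool_rot: [-0.018, 1.0, -0.0, 0.0]
wrist_force: [3.3, -4.6, -6.1]
gripper_width: 0.0354
finger_force: 62.0
```

Request:
play_rows(
  targets=[
    [1,0,0,0.5,0,0,0],
  ],
)

```text
t: 12.8
ee_pos: [0.4488, -0.1708, 0.4374]
tool_rot: [-0.018, 1.0, -0.0, 0.0]
wrist_force: [2.9, -4.1, -6.2]
gripper_width: 0.0354
finger_force: 62.0
```

Request:
play_rows(
  targets=[
    [1,0,0,0.5,0,0,0],
  ],
)

```text
t: 12.9
ee_pos: [0.4488, -0.1708, 0.4369]
tool_rot: [-0.018, 1.0, -0.0, 0.0]
wrist_force: [3.3, -4.7, -5.7]
gripper_width: 0.0354
finger_force: 62.0
```

Request:
play_rows(
  targets=[
    [1,0,0,0.5,0,0,0],
  ],
)

```text
t: 13.0
ee_pos: [0.4488, -0.1708, 0.4367]
tool_rot: [-0.018, 1.0, -0.0, 0.0]
wrist_force: [3.0, -3.5, -3.0]
gripper_width: 0.0351
finger_force: 62.3
```

Request:
play_rows(
  targets=[
    [1,0,0,0.4,0,0,0],
  ],
)

```text
t: 13.1
ee_pos: [0.4488, -0.1708, 0.4367]
tool_rot: [-0.018, 1.0, -0.0, 0.0]
wrist_force: [2.0, -4.1, -1.7]
gripper_width: 0.0353
finger_force: 62.4
```

Request:
play_rows(
  targets=[
    [1,0,0,0.4,0,0,0],
  ],
)

```text
t: 13.2
ee_pos: [0.4488, -0.1708, 0.4366]
tool_rot: [-0.018, 1.0, -0.0, 0.0]
wrist_force: [2.3, -3.5, -1.5]
gripper_width: 0.0352
finger_force: 62.6
```

Request:
play_rows(
  targets=[
    [1,0,0,0.4,0,0,0],
  ],
)

```text
t: 13.3
ee_pos: [0.4487, -0.1708, 0.4366]
tool_rot: [-0.018, 1.0, -0.001, 0.0]
wrist_force: [2.7, -3.7, 1.4]
gripper_width: 0.0355
finger_force: 62.8
```

The pawl carries it (z stopped at 0.4366, force about 0). I'll lighten the grip, open, and rise.

Request:
play_rows(
  targets=[
    [1,0,0,0,0,0,0],
    [1,0,0,0,0,0,0],
    [1,0,0,0,0,0,0],
  ],
  squeeze=20,
)

```text
t: 13.6
ee_pos: [0.4487, -0.1707, 0.4366]
tool_rot: [-0.018, 1.0, -0.001, 0.0]
wrist_force: [2.0, -4.1, -0.3]
gripper_width: 0.0353
finger_force: 62.7
```

Request:
play_rows(
  targets=[
    [0,0,0,0,0,0,0],
    [0,0,0,0,0,0,0],
    [0,0,0,0,0,0,0],
    [0,0,0,0,0,0,0],
    [0,0,0,0,0,0,0],
    [0,0,0,0,0,0,0],
  ],
)

```text
t: 14.2
ee_pos: [0.4485, -0.1704, 0.436]
tool_rot: [-0.018, 1.0, 0.0, -0.0]
wrist_force: [-0.3, 0.6, 0.2]
gripper_width: 0.0854
finger_force: 0.0
```

Request:
play_rows(
  targets=[
    [0,0,0,-20,0,0,0],
    [0,0,0,-30,0,0,0],
    [0,0,0,-30,0,0,0],
    [0,0,0,-20,0,0,0],
    [0,0,0,0,0,0,0],
    [0,0,0,0,0,0,0],
  ],
)

```text
t: 14.8
ee_pos: [0.4486, -0.1705, 0.5359]
tool_rot: [-0.018, 1.0, -0.0, 0.0]
wrist_force: [0.2, 0.0, 0.5]
gripper_width: 0.0854
finger_force: 0.0
```

Run:
```python
from h import *
f=cam("wrist"); print(robot.observe()["ee_pos"],robot.observe()["joints"])
F=cam("scene");G=cam("side")
for f,n in((F,"scene"),(G,"side")):
    hsv=cv2.cvtColor(f["color"],cv2.COLOR_RGB2HSV)
    x0,y0,x1,y1={"scene":(195,150,310,310),"side":(310,180,405,370)}[n]
    for c,lo,hi in(("yel",(22,120,90),(35,255,255)),("red",(0,150,70),(6,255,255))):
        m=cv2.inRange(hsv,lo,hi)[y0:y1,x0:x1]
        k,l,s,ce=cv2.connectedComponentsWithStats(m)
        for i in range(1,k):
            if s[i,4]>25: print(n,c,s[i],(ce[i]+[x0,y0]).round(1))
a=[cv2.resize(f["color"][y:y+160,x:x+160],(400,400)) for f,x,y in((F,180,150),(G,300,180))]
cv2.imwrite("pics/c2.png",cv2.cvtColor(np.hstack(a),cv2.COLOR_RGB2BGR))
```

```text
[ 0.44837507 -0.17042898  0.53498298] [-4.98132064e-01 -2.56282535e-02 -1.01405563e-01  1.49654527e+00
  7.81913479e-05 -5.33259070e-01]
scene yel [  0   0   8  23 148] [197.9 161.4]
scene yel [ 48  41  24  32 476] [255.3 206.5]
scene red [23 97  8  8 48] [221.1 250.3]
side yel [ 30  30  28  31 559] [353.9 225.7]
side yel [  0 129  11  30 260] [314.4 324.7]
side red [ 61 130   9  10  66] [375.5 314.6]
```

View pics/c2.png

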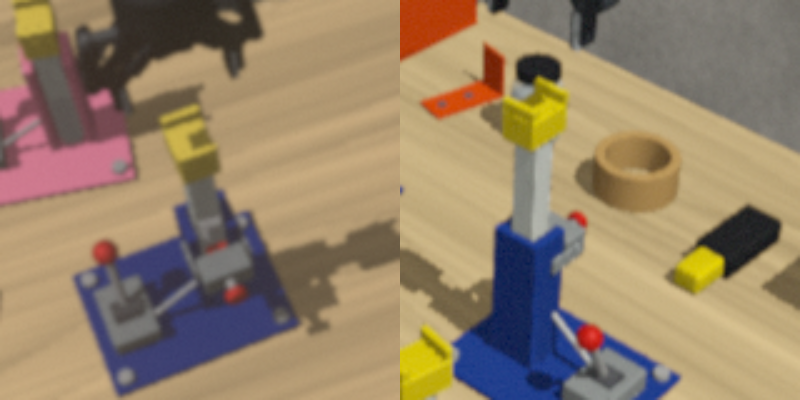

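The head stands raised at the new height, and the ball is unmoved at (221,250) in the scene and (375.5,314.6) in the side view. I'll check the pink prop's clearance before lowering beside the ball.

Run:
```python
from h import *
f=cam("scene");g=cam("side")
print("pink head",tri(f,(195,160),g,(306,330)))
print("head now",tri(f,(255.3,206.5),g,(353.9,225.7)))
print("ball",tri(f,(221.1,250.3),g,(375.5,314.6)))
```

```text
pink head (array([ 0.20300499, -0.26641305,  0.19865845]), np.float64(0.006003466332045079))
head now (array([ 0.44530339, -0.17187275,  0.28912967]), np.float64(0.0016837644879281917))
ball (array([ 0.41922705, -0.27320531,  0.10586537]), np.float64(0.000384674573924044))
```

Request:
play_rows(
  targets=[
    [1,13,-19.8,0,0,0,0],
    [1,13,-19.8,0,0,0,0],
    [1,13,-19.8,0,0,0,0],
    [1,13,-19.8,0,0,0,0],
    [1,13.6,-19.8,0,0,0,0],
    [1,0,0,40,0,0,0],
    [1,0,0,40,0,0,0],
    [1,0,0,40,0,0,0],
    [1,0,0,40,0,0,0],
    [1,0,0,30,0,0,0],
    [1,0,0,20,0,0,0],
    [1,0,0,0,0,0,0],
  ],
)

```text
t: 16.25
ee_pos: [0.3848, -0.2702, 0.3221]
tool_rot: [-0.018, 1.0, 0.003, -0.003]
wrist_force: [-0.7, 0.4, 0.6]
gripper_width: 0.0001
finger_force: 0.0
```

Run:
```python
from h import *
s=robot.observe();print(s["ee_pos"],s["tool_rot"],s["joints"])
f=cam("wrist");
a=f["color"]; print(proj(f,[.4192,-.2732,.1059]))
G=cam("side")
cv2.imwrite("pics/c3.png",cv2.cvtColor(np.hstack([cv2.resize(a,(400,300)),cv2.resize(G["color"][160:400,250:570],(400,300))]),cv2.COLOR_RGB2BGR))
```

```text
[ 0.38477093 -0.27021332  0.32211783] [-0.01758123  0.99983617  0.00298768 -0.00309874] [-7.49864741e-01  6.76237911e-02 -4.60570752e-01  1.05121074e+00
 -2.53669748e-06 -7.85029326e-01]
(np.float64(310.53390816460467), np.float64(332.5145731048961))
```

View pics/c3.png

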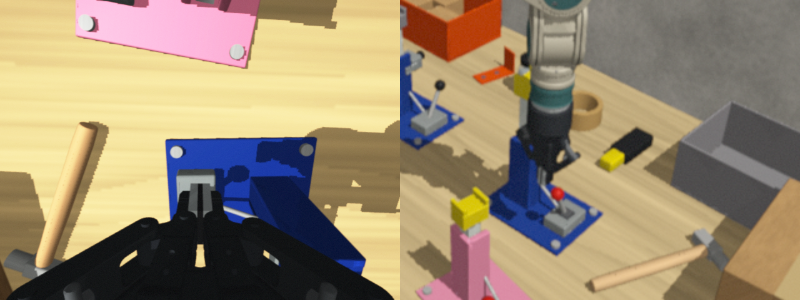

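The fingers stand on the ball's −x side, clear of everything. I'll lower and push toward +x.

Request:
play_rows(
  targets=[
    [1,0,0,15,0,0,0],
    [1,0,0,20,0,0,0],
    [1,0,0,15,0,0,0],
    [1,0,0,2,0,0,0],
    [1,0,0,0,0,0,0],
  ],
)

```text
t: 16.85
ee_pos: [0.387, -0.2722, 0.2751]
tool_rot: [-0.018, 1.0, -0.001, 0.001]
wrist_force: [1.0, -0.3, 0.3]
gripper_width: 0.0004
finger_force: 0.0
```

Request:
play_rows(
  targets=[
    [1,-5,0,0,0,0,0],
    [1,-5,0,0,0,0,0],
    [1,-5,0,0,0,0,0],
    [1,-5,0,0,0,0,0],
    [1,-5,0,0,0,0,0],
  ],
)

```text
t: 17.35
ee_pos: [0.412, -0.2709, 0.2742]
tool_rot: [-0.018, 1.0, -0.0, 0.0]
wrist_force: [-0.7, 0.0, 0.5]
gripper_width: 0.0
finger_force: 0.6
```

Request:
play_rows(
  targets=[
    [1,-5,0,0,0,0,0],
    [1,-5,0,0,0,0,0],
    [1,-5,0,0,0,0,0],
    [1,-5,0,0,0,0,0],
    [1,-5,0,0,0,0,0],
    [1,-5,0,0,0,0,0],
    [1,-5,0,0,0,0,0],
    [1,-5,0,0,0,0,0],
  ],
)

```text
t: 18.15
ee_pos: [0.4517, -0.2693, 0.2738]
tool_rot: [-0.018, 1.0, 0.0, -0.0]
wrist_force: [-0.7, 1.0, -1.2]
gripper_width: 0.0002
finger_force: 0.4
```

Request:
play_rows(
  targets=[
    [1,-3,0,0,0,0,0],
    [1,-3,0,0,0,0,0],
    [1,0,0,0,0,0,0],
  ],
)

```text
t: 18.45
ee_pos: [0.4578, -0.2693, 0.274]
tool_rot: [-0.018, 1.0, -0.0, 0.0]
wrist_force: [0.4, -0.2, -0.2]
gripper_width: -0.0001
finger_force: 0.0
```

Request:
play_rows(
  targets=[
    [1,2,0,0,0,0,0],
    [1,0,0,6,0,0,0],
    [1,0,0,6,0,0,0],
    [1,0,0,0,0,0,0],
  ],
)

```text
t: 18.85
ee_pos: [0.4548, -0.269, 0.2608]
tool_rot: [-0.017, 1.0, 0.001, -0.001]
wrist_force: [0.1, -0.1, 0.5]
gripper_width: -0.0
finger_force: 0.0
```

Request:
play_rows(
  targets=[
    [1,-3,0,0,0,0,0],
    [1,-3,0,0,0,0,0],
    [1,-2,0,0,0,0,0],
  ],
)

```text
t: 19.15
ee_pos: [0.4636, -0.269, 0.262]
tool_rot: [-0.018, 1.0, 0.0, -0.0]
wrist_force: [-0.8, 0.4, -1.2]
gripper_width: 0.0
finger_force: 0.4
```

Request:
play_rows(
  targets=[
    [1,-1,0,0,0,0,0],
    [1,-1,0,0,0,0,0],
  ],
)

```text
t: 19.35
ee_pos: [0.4655, -0.269, 0.262]
tool_rot: [-0.018, 1.0, -0.0, -0.0]
wrist_force: [-0.8, -0.5, -0.6]
gripper_width: 0.0
finger_force: 0.5
```

Run:
```python
from h import *
f=cam("scene");g=cam("side");P=[]
for f_,b in((f,(195,225,262,300)),(g,(360,290,430,350))):
    x0,y0,x1,y1=b
    m=cv2.inRange(cv2.cvtColor(f_["color"],cv2.COLOR_RGB2HSV),(0,150,60),(6,255,255))[y0:y1,x0:x1]
    k,l,s,ce=cv2.connectedComponentsWithStats(m)
    print([(s[i],(ce[i]+[x0,y0]).round(1)) for i in range(1,k) if s[i,4]>8])
O=np.array([.448,-.1707]);y=.045
for x,z in((.033,.1027),(.0384,.100)):
    p=[O[0]+x*np.cos(y)+.1*np.sin(y),O[1]+x*np.sin(y)-.1*np.cos(y),z];print(p,proj(f,p),proj(g,p))
```

```text
[(array([31, 44,  9,  9, 63], dtype=int32), array([230.1, 273.2]))]
[(array([33, 11,  5,  5, 13], dtype=int32), array([395.4, 303.1]))]
[np.float64(0.4854650745417448), np.float64(-0.26911426822154144), 0.1027] (np.float64(230.40890633887184), np.float64(272.85350351247786)) (np.float64(392.4852505797457), np.float64(301.55061472223207))
[np.float64(0.49085960796432315), np.float64(-0.2688713502257381), 0.1] (np.float64(231.29351920034586), np.float64(275.1756034650472)) (np.float64(393.7624769625894), np.float64(301.32939131151466))
```

Ball is at about x = +34 mm, still moving at about 1 N. Pushing on to the stop.

Request:
play_rows(
  targets=[
    [1,-1,0,0,0,0,0],
    [1,-1,0,0,0,0,0],
  ],
)

```text
t: 19.65
ee_pos: [0.4674, -0.2689, 0.262]
tool_rot: [-0.018, 1.0, 0.0, -0.0]
wrist_force: [-1.0, -0.2, 0.1]
gripper_width: 0.0002
finger_force: 0.5
```

Request:
play_rows(
  targets=[
    [1,-1,0,0,0,0,0],
    [1,-1,0,0,0,0,0],
  ],
)

```text
t: 19.85
ee_pos: [0.4687, -0.2688, 0.2618]
tool_rot: [-0.017, 1.0, -0.0, -0.002]
wrist_force: [-6.7, -1.3, 2.5]
gripper_width: -0.0003
finger_force: 3.1
```

Request:
play_rows(
  targets=[
    [1,-1,0,0,0,0,0],
    [1,0,0,0,0,0,0],
  ],
)

```text
t: 20.05
ee_pos: [0.469, -0.2687, 0.2618]
tool_rot: [-0.017, 1.0, -0.0, -0.003]
wrist_force: [-6.7, -1.0, 2.7]
gripper_width: -0.0002
finger_force: 3.6
```

The stop is reached. One more millimetre to be sure, then back off and rise clear.

Request:
play_rows(
  targets=[
    [1,-1,0,0,0,0,0],
    [1,0,0,0,0,0,0],
  ],
)

```text
t: 20.25
ee_pos: [0.4694, -0.2686, 0.2618]
tool_rot: [-0.017, 1.0, -0.0, -0.004]
wrist_force: [-10.2, -1.5, 5.0]
gripper_width: -0.0002
finger_force: 4.7
```

Request:
play_rows(
  targets=[
    [1,5,0,0,0,0,0],
    [1,10,0,0,0,0,0],
    [1,10,0,0,0,0,0],
    [1,0,0,-30,0,0,0],
    [1,0,0,-40,0,0,0],
    [1,0,0,-40,0,0,0],
    [1,0,0,-40,0,0,0],
    [1,0,0,-40,0,0,0],
    [1,0,0,-40,0,0,0],
    [1,0,0,-20,0,0,0],
    [1,20,-20,0,0,0,0],
    [1,20,-20,0,0,0,0],
    [1,0,0,0,0,0,0],
    [1,0,0,0,0,0,0],
  ],
)

```text
t: 21.65
ee_pos: [0.4073, -0.3112, 0.512]
tool_rot: [-0.017, 1.0, 0.0, 0.0]
wrist_force: [-0.0, 0.9, 0.4]
gripper_width: 0.0001
finger_force: 0.0
```

Run:
```python
from h import *
f=cam("scene");g=cam("side");c=[]
for f_,b in((f,(195,180,262,300)),(g,(335,200,430,350))):
    x0,y0,x1,y1=b;h=cv2.cvtColor(f_["color"],cv2.COLOR_RGB2HSV)
    for lo,hi in(((0,150,60),(6,255,255)),((22,120,90),(35,255,255))):
        k,l,s,ce=cv2.connectedComponentsWithStats(cv2.inRange(h,lo,hi)[y0:y1,x0:x1])
        print([(s[i],(ce[i]+[x0,y0]).round(1)) for i in range(1,k) if s[i,4]>12])
cv2.imwrite("pics/c4.png",cv2.cvtColor(np.hstack([cv2.resize(q["color"],(400,300)) for q in(f,g)]),cv2.COLOR_RGB2BGR))
```

```text
[(array([32, 91,  9,  8, 55], dtype=int32), array([230.7, 274.4]))]
[(array([ 50,  12,  17,  31, 372], dtype=int32), array([254.2, 206.4]))]
[(array([33, 65,  7,  5, 18], dtype=int32), array([371.2, 266.9])), (array([54, 97, 10,  9, 70], dtype=int32), array([393.6, 300.9]))]
[(array([  6,  10,  27,  30, 549], dtype=int32), array([354.1, 225.6])), (array([ 74,  78,  21,  20, 283], dtype=int32), array([419.1, 287.5]))]
```

View pics/c4.png

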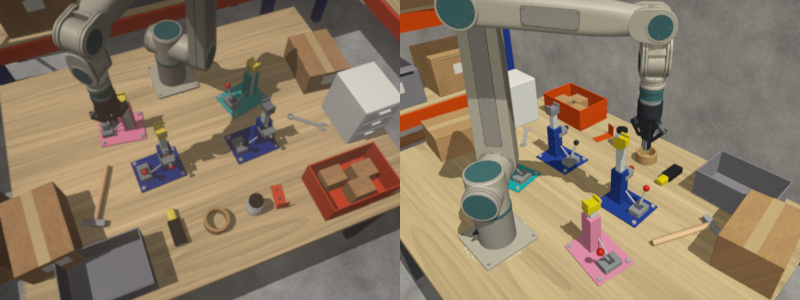

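The pictures show the head still raised (side 354,226) and the ball fully over (scene 230.7,274.4; side 393.6,300.9, as predicted for the end stop). Nothing else has moved and the arm is clear.

```bash
python3 -c "
from bench import robot
print(robot.sign_off())"
```

```text
the job is handed in; nothing more can be done
None
```

The yellow-headed prop rests on the pawl at its fourth click, its lock lever is fully over against the stop, nothing else was seen to move, and the job is handed in at about 22 s.

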